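Push the fallen-forward tiles back in the rack

ROBOT

A 6-joint arm with a two-finger parallel gripper is mounted at the origin on the work surface. World frame = base frame: x ahead of the robot, y to its left, z up, the work surface at z = 0. Lengths are in mm, angles in rad, forces in N, time in s.
With the tool pointing down it reaches from about 375 to 900 mm from the base axis. Payload 3.1 kg.
Tool frame: the origin (TCP) lies on the centre line of the jaws, within the pads' length; the fingertips stand 11 mm ahead of it and the grasp point (between the pads) lies 8 mm behind it (bot.tip_extent is the distance from the TCP to the fingertips, in mm); x points along the fingers, z is the direction in which the jaws open and shut, and the axes are right-handed (so a half turn about x gives the same grasp; the last joint's range is limited). The gripper opens to 85 mm and grips with 20 to 120 N. Pads are 22 mm wide; open, the fingers measure 114 mm over their backs; the gripper's body (76 mm by 85 mm) begins 54 mm behind the grasp point. The pads swing forward as they close: fully open they stand 13 mm farther back than shut.
Start: joints at [0.943, 0.527, 1.433, -0, 1.181, -0.178], TCP at [271.699, 562.829, 242.31] pointing down, gripper open.
Joint ranges: [-3.08, 3.08], [-0.75, 2.2], [0.22, 2.44], [-1.43, 4.57], [0, 2.65], [-2.85, 2.85]. Speed limits (rad/s): [2.79, 2.79, 3.14, 3.14, 3.14, 3.14].

INTERFACE

Orientations are given as [roll, pitch, yaw] about the fixed x, y, z axes, in that order (R = Rz(yaw) Ry(pitch) Rx(roll)).
In Python, from station import bot gives the robot as it stands.
- The arm moves only by the shell command python3 -m pendant 'ROWS' [OPENING] [FORCE]. ROWS is JSON, a list that holds one entry, the list of rows, each a list of 4 numbers: the shift along the tool's x, y, z in cm, then the turn about the tool's x in rad. In form: [[[x, y, z, spin], ...]]. A call has 1 to 10 rows; each row shifts and turns the commanded pose from where the row before left it, along the tool's axes as they then stand; what a row does not reach is not made up. A row lasts 1/10 s, in which the tool goes at most 50 mm and 8.59 degrees, less where a joint would pass 70% of its speed; a pose out of reach is approached as far as the arm can. A call is refused whole if a number of a shift passes 5 or a number of a turn 0.15, either way. A call with a gripper value outside its range is refused whole. OPENING is the closure in counts, from 0 (fully open) to 255 (shut), set as the call begins (- or left out, the last holds). The fingers move at their own pace and stop on an object; FORCE is the grip in N (left out, the last holds). Time passes only in rows, so rows that do not move let the fingers close. It gives the time, the measured TCP pose, the force and the opening at its end, in the units of the state.
- bot.get_state(): the state, without advancing time (a new reading comes with each control period).
- bot.read_camera(name): name is "side" or "top"; returns the picture (420x560x3 uint8, red, green, blue); there is no depth.
- bot.camera_params(name): a dict with "K" (3x3 intrinsics, pixels), "R" (3x3) and "t" (3): a world point X has camera coordinates R X + t. Camera axes: x right, y down, z forward; pixel columns grow to the right and rows downward; lengths in mm; the calibration is good to about 2 mm. A picture is of the moment at which its call begins. camera_params takes no time and is no camera call.
- bot.sign_off(): hands the job in, once; it reports no verdict.
The state is a dict: "time_s": time; "joints": joint angles; "qd": joint speeds; "joint_efforts": joint torques, N m; "position": TCP position; "orientation": TCP orientation; "wrist_force": force on the tool from outside, world axes, zero at the start; "moment": the same for the moment, N m; "opening": finger opening in mm.
Only numpy, scipy, OpenCV 4.12 (cv2) and the standard library are available. Lean on these libraries where they do the work, as an engineer would, in place of code of your own. Each camera call takes 0.05 s, during which the arm holds its last target.

TASK

Two of the four blank tiles in the wooden rack have flopped forward onto the low front rail. Push each of them over with the fingertips, without gripping it or lifting it out of the groove, so that all four lean back against the tall back rail. Do not disturb the tiles that already lean back or the things around the rack.

Things in the scene. Friction and masses are not known exactly. Their poses are not given: they have to be found in the camera images.
- rack: fixed wooden rack, 580 mm long (its y) x 130 mm deep (its x); origin at the centre of its underside, below the groove's middle; x points to the back rail, away from the robot; z up. The foot board is 20 mm thick, with a groove 20 mm wide, 8 mm deep along y on top. Tiles stand in it at about y = -206, -69, +69, +206 mm, about 27 mm apart edge to edge; 8 mm high blocks part the places
- rack_front (a point): middle of the low front rail's axis: round bar 12 mm thick along the rack's y, 26 mm in front of the groove's middle, top 79 mm above the table; posts at its middle and ends reach 44 mm in front of the groove and 82 mm high. Tiles leaning forward rest on it
- rack_back (a point): middle of the tall back rail's axis: round bar 12 mm thick along the rack's y, 43 mm behind the groove's middle, top 139 mm above the table, posts to 141 mm. Tiles leaning back rest on it; a tile pushed some 6 degrees past upright falls onto it by itself
- tile1: one of four equal plain white tiles, 110 wide x 150 tall x 10 mm thick, 0.24 to 0.48 kg, loose, standing in any of the rack's four places and leaning about 15 degrees back (+x of the rack) or forward (to the robot); two lean each way. Origin: middle of its lower edge; z runs up the tile, y along its width, x through its thickness, roughly away from the robot
- tile1_top (a point): middle of that tile's top edge, 150 mm up the tile from its origin; about 166 mm above the table and 40 mm before or behind the groove's middle at the start
- tile2: one of four equal plain white tiles, 110 wide x 150 tall x 10 mm thick, 0.24 to 0.48 kg, loose, standing in any of the rack's four places and leaning about 15 degrees back (+x of the rack) or forward (to the robot); two lean each way. Origin: middle of its lower edge; z runs up the tile, y along its width, x through its thickness, roughly away from the robot
- tile2_top (a point): middle of that tile's top edge, 150 mm up the tile from its origin; about 166 mm above the table and 40 mm before or behind the groove's middle at the start
- tile3: one of four equal plain white tiles, 110 wide x 150 tall x 10 mm thick, 0.24 to 0.48 kg, loose, standing in any of the rack's four places and leaning about 15 degrees back (+x of the rack) or forward (to the robot); two lean each way. Origin: middle of its lower edge; z runs up the tile, y along its width, x through its thickness, roughly away from the robot
- tile3_top (a point): middle of that tile's top edge, 150 mm up the tile from its origin; about 166 mm above the table and 40 mm before or behind the groove's middle at the start
- tile4: one of four equal plain white tiles, 110 wide x 150 tall x 10 mm thick, 0.24 to 0.48 kg, loose, standing in any of the rack's four places and leaning about 15 degrees back (+x of the rack) or forward (to the robot); two lean each way. Origin: middle of its lower edge; z runs up the tile, y along its width, x through its thickness, roughly away from the robot
- tile4_top (a point): middle of that tile's top edge, 150 mm up the tile from its origin; about 166 mm above the table and 40 mm before or behind the groove's middle at the start
- glaze_jar: bystander: loose small jar of green glass with white cap, 54 mm across, 60 mm tall, in front of the rack; origin at the centre of its underside
- kiln_prop: bystander: loose terracotta cylinder (kiln prop), 40 mm across, 55 mm tall, in front of the rack; origin at the centre of its underside
- bowls: bystander: nested stack of four white bowls, 168 mm across, 108 mm tall, past the rack's left (+y) end; origin at the centre of its underside
- brush_pot: bystander: blue pot 84 mm across, 100 mm tall, with brushes standing up to 195 mm, past the rack's right (-y) end; origin at the centre of its underside

How it is judged:
By the outcome, as a careful person would: the job done as asked, in the order asked, and still so for the second after the job is handed in, with the robot touching nothing.
It also fails if it takes over 43 s, if anything falls off the work surface, if the arm or the gripper's body presses on something with over 40 N, if the wrist force passes 120 N, or if a joint passes its speed limit or range.

## Working session

There is one attempt and no reset: what is moved stays moved. The work goes in short steps, Python scripts to look and compute and a shell command to move; the robot and the scene stay as the last step left them, time stands still between calls to the robot, and variables do not carry over. Pictures are saved under pics/ and viewed, and the job is handed in when it is done.

```bash
mkdir -p pics; ls
python3 - <<'E'
from station import bot
import cv2
s=bot.get_state();print(s)
for n in("side","top"):
    im=bot.read_camera(n);cv2.imwrite(f"pics/{n}0.png",im[:,:,::-1]);p=bot.camera_params(n);print(n,p)
E
```

```text
pics
{'time_s': 0.0, 'joints': array([ 9.42490561e-01,  5.28459322e-01,  1.43390825e+00,  1.67051994e-06,
        1.18140552e+00, -1.78546039e-01]), 'qd': array([-0.00053086, -0.00176652, -0.00193813,  0.00082572,  0.00244786,
        0.00197402]), 'joint_efforts': array([ 1.22808055e-03, -4.42344689e+01, -1.78028262e+01, -1.75279033e-04,
        8.23911570e-03,  1.29294762e-05]), 'position': array([271.30088707, 562.27220903, 241.33591395]), 'orientation': array([ 2.96233846,  1.56861589, -2.19981088]), 'wrist_force': array([ 0.09334873, -0.46778402, -0.05191471]), 'moment': array([ 0.01515927, -0.01455552, -0.03213351]), 'opening': 85.30254742856563}
side {'K': array([[438.48100364,   0.        , 280.71136045],
       [  0.        , 438.48100364, 214.99603833],
       [  0.        ,   0.        ,   1.        ]]), 'R': array([[ 0.70419016, -0.70984743,  0.01525917],
       [-0.34259888, -0.35853545, -0.86837684],
       [ 0.62188602,  0.60627466, -0.49567007]]), 't': array([-383.85918746,  297.03135619, 1097.34524554])}
top {'K': array([[426.40477503,   0.        , 278.63804995],
       [  0.        , 426.40477503, 214.37761317],
       [  0.        ,   0.        ,   1.        ]]), 'R': array([[ 0.0132623 , -0.99957784,  0.02585076],
       [-0.99127723, -0.01653363, -0.13075203],
       [ 0.13112424, -0.02389119, -0.99107802]]), 't': array([  -9.98372161,  541.42074646, 1274.24348708])}
```

View pics/side0.png

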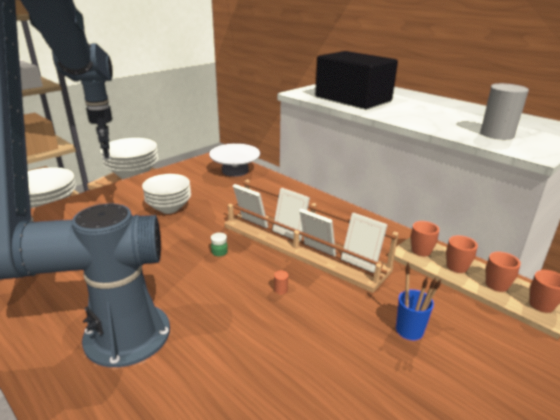

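View pics/top0.png

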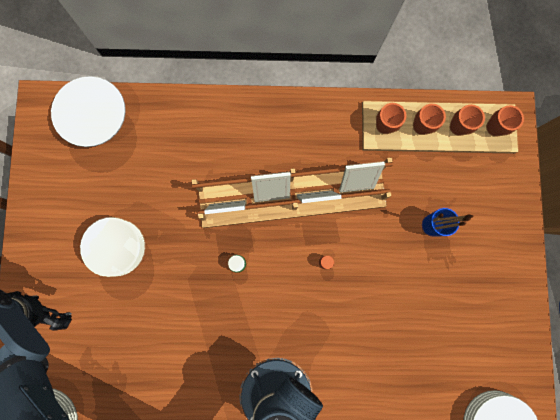

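The side and top views agree. From the left, tiles 1 (top px ~225,208) and 3 (~320,198) lean forward, and tiles 2 (~271,187) and 4 (~362,178) lean back. I'll enlarge both views for precise points.

Run:
```python
import cv2
a=cv2.imread('pics/top0.png')[140:290,180:410];cv2.imwrite('pics/topc.png',cv2.resize(a,None,fx=3.4,fy=3.4,interpolation=cv2.INTER_CUBIC))
a=cv2.imread('pics/side0.png')[170:310,200:410];cv2.imwrite('pics/sidec.png',cv2.resize(a,None,fx=3.8,fy=3.8,interpolation=cv2.INTER_CUBIC))
```

```text
(no output)
```

View pics/topc.png

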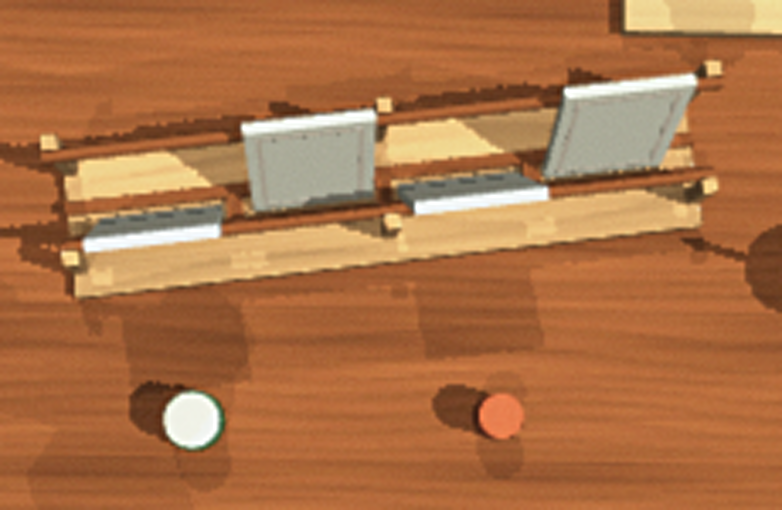

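View pics/sidec.png

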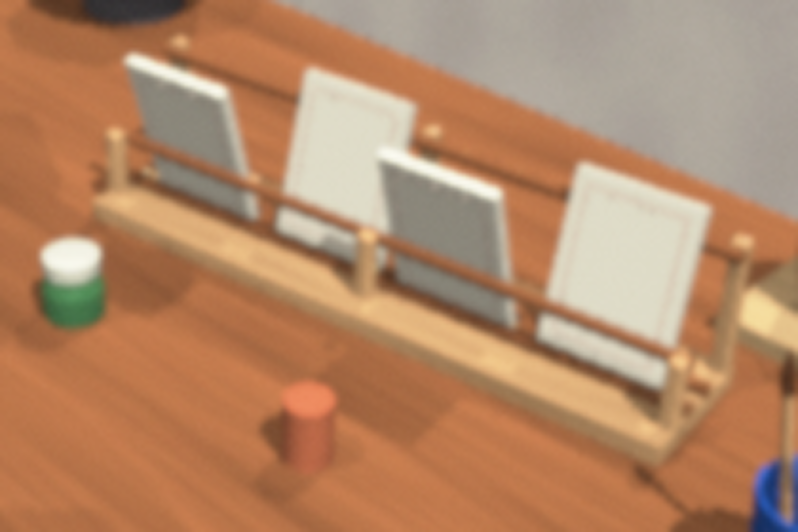

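```bash
cat > h.py <<'E'
import numpy as np
from station import bot
from scipy.optimize import least_squares
P={n:bot.camera_params(n) for n in("side","top")}
def proj(n,X):
    p=P[n];c=np.atleast_2d(X)@p["R"].T+p["t"];c=c@p["K"].T;return c[:,:2]/c[:,2:]
def back(n,uv,z):
    p=P[n];d=p["R"].T@np.linalg.inv(p["K"])@np.array([*uv,1]);o=-p["R"].T@p["t"];return o+d*(z-o[2])/d[2]
def top(u,v):return (180+(u+.5)/3.4-.5,140+(v+.5)/3.4-.5)
def side(u,v):return (200+(u+.5)/3.8-.5,170+(v+.5)/3.8-.5)
E
python3 - <<'E'
from h import *
L=[[-38,283,82],[-38,0,82],[-38,-283,82],[43,283,141],[43,0,141],[43,-283,141]]
T=[top(*a) for a in[(71,258),(392,224),(709,184),(50,143),(384,104),(712,68)]]
S=[side(*a) for a in[(117,133),(368,234),(680,355),(179,42),(431,130),(741,241)]]
L=np.array(L,float)
def W(q,L):
    c,s=np.cos(q[2]),np.sin(q[2]);return np.c_[q[0]+c*L[:,0]-s*L[:,1],q[1]+s*L[:,0]+c*L[:,1],L[:,2]]
def res(q,full=0):
    M=L.copy();M[:3,0]=-q[3];M[[0,3],1]=q[4];M[[2,5],1]=-q[4]
    X=W(q,M);return np.r_[(proj("top",X)-T).ravel(),(proj("side",X)-S).ravel()]
r=least_squares(res,[600,0,0.1,38,283]);print(r.x,np.round(r.fun,1))
print(np.degrees(r.x[2]))
q=r.x;c,s=np.cos(q[2]),np.sin(q[2])
def loc(X):d=X[:2]-q[:2];return np.round([c*d[0]+s*d[1],-s*d[0]+c*d[1]],1)
for n,f,pts in(("top",top,[(84,245),(220,229),(415,205),(548,192),(244,127),(376,115),(563,93),(697,78)]),("side",side,[(128,59),(226,95),(382,153),(500,195)])):
    for a in pts: X=back(n,f(*a),166);print(n,a,np.round(X,1),loc(X))
for n,a,h in(("jar",(192,420),60),("prop",(501,415),55)):X=back("top",top(*a),h);print(n,np.round(X,0),loc(X))
for n,a,h in(("pot",(440,222),100),("bowls",(113,246),108)):X=back("top",a,h);print(n,np.round(X,0),loc(X))
print(bot.get_state()['time_s'])
E
```

```text
[ 6.11566211e+02 -4.29801437e+01  1.35247836e-01  4.72429658e+01
  2.81347272e+02] [-0.   0.4  0.2 -0.7 -0.2  0.2 -0.2  0.3 -0.2  0.5 -0.2  0.1  0.1 -0.3
  0.2 -0.3 -0.1  0.7  0.4 -0.4  0.4 -0.1  0.3 -0.5]
7.7491301678671505
top (84, 245) [528.3 205.9 166. ] [-49.  257.9]
top (220, 229) [543.3  96.3 166. ] [-48.9 147.2]
top (415, 205) [565.8 -62.3 166. ] [-47.9 -13. ]
top (548, 192) [ 578.5 -171.6  166. ] [ -50.1 -123. ]
top (244, 127) [628.2  78.7 166. ] [ 32.9 118.3]
top (376, 115) [640.4 -29.7 166. ] [30.3  9.3]
top (563, 93) [ 662.  -184.6  166. ] [  30.9 -147.1]
top (697, 78) [ 676.9 -296.6  166. ] [  30.6 -260.1]
side (128, 59) [523.  204.6 166. ] [-54.4 257.3]
side (226, 95) [538.2  94.4 166. ] [-54.2 146. ]
side (382, 153) [559.3 -65.1 166. ] [-54.8 -14.8]
side (500, 195) [ 575.8 -171.9  166. ] [ -52.8 -122.9]
jar [390. 123.  60.] [-196.8  194. ]
prop [ 399. -148.   55.] [-225.2  -75.3]
pot [ 518. -475.  100.] [-150.7 -415.9]
bowls [433. 470. 108.] [-107.4  532.2]
0.1
```

```bash
cat >> h.py <<'E'
from scipy.spatial.transform import Rotation as Ro
def toolR():
    s=bot.get_state();return Ro.from_euler('xyz',s['orientation']).as_matrix(),s['position']
def to(X):
    R,p=toolR();return np.round(R.T@(np.array(X)-p)/10,2)
YAW=0.1352; N=np.array([np.cos(YAW),np.sin(YAW),0]); Y=np.array([-N[1],N[0],0])
A=np.array([536,151,166.]);C=np.array([572,-117,166.])
E
python3 - <<'E'
from h import *
R,p=toolR();print(np.round(R,3),p)
z=R[:,2];a=np.arctan2(z[1],z[0]);t=np.arctan2(Y[1],Y[0])
# spin about tool x (down): +spin => world yaw negative
d=[(np.degrees(t-a)+180)%360-180,(np.degrees(t+np.pi-a)+180)%360-180];print('world yaw needed deg',d)
T=A-50*N;T[2]=241;print(T,to(T))
E
```

```text
[[-0.001 -0.901  0.435]
 [-0.002  0.435  0.901]
 [-1.     0.    -0.002]] [271.35356786 562.3326378  241.41937497]
world yaw needed deg [np.float64(33.520863418544735), np.float64(-146.47913658145524)]
[486.45628033 144.26057557 241.        ] [  0.08 -37.55 -28.29]
```

```bash
python3 -m pendant '[[[0,0,0,-0.14],[0,0,0,-0.14],[0,0,0,-0.14],[0,0,0,-0.14],[0,0,0,-0.025],[0,0,0,0],[0,0,0,0]]]' 255 40
python3 - <<'E'
from h import *
R,p=toolR();print(np.round(R,3),p)
T=A-50*N;T[2]=241;print(T,to(T))
E
```

```text
time_s: 0.8
position: [271.6, 562.7, 242.1]
orientation: [2.384, 1.57, -2.195]
wrist_force: [0.5, -0.7, -0.5]
opening: 0.2
[[-0.    -0.991 -0.133]
 [-0.    -0.133  0.991]
 [-1.     0.    -0.   ]] [271.60521632 562.72091819 242.0747942 ]
[486.45628033 144.26057557 241.        ] [  0.12 -15.73 -44.33]
```

```bash
python3 -m pendant '[[[0,-0.8,-2,0],[0,-0.8,-2.4,0],[0,-0.8,-2.4,0],[0,-0.8,-2.4,0],[0,-0.8,-2.4,0],[0,-0.8,-2.4,0],[0,-0.8,-2.4,0],[0,-0.8,-2.4,0],[0,-0.8,-2.4,0],[0,-0.8,-2.4,0]]]'; python3 -m pendant '[[[0,-0.8,-2.3,0],[0,-0.8,-2.3,0],[0,-0.8,-2.3,0],[0,-0.8,-2.3,0],[0,-0.8,-2.3,0],[0,-0.8,-2.3,0],[0,-0.8,-2.3,0],[0,-0.8,-2.3,0],[0,-0.7,-2.3,0],[0,-0.6,0,0]]]'
python3 - <<'E'
from h import *
import cv2
R,p=toolR();print(np.round(R,3),p)
T=A-50*N;T[2]=155;print(T,to(T))
for n in("side","top"):
    im=bot.read_camera(n);cv2.imwrite(f"pics/{n}1.png",im[:,:,::-1])
E
```

```text
time_s: 1.8
position: [383.2, 338.9, 242.4]
orientation: [-1.257, 1.57, 0.448]
wrist_force: [0.2, 0.1, 0.1]
opening: -0.1
time_s: 2.8
position: [488.0, 142.9, 242.4]
orientation: [-2.566, 1.57, -0.864]
wrist_force: [0.5, -0.2, 0.2]
opening: 0.3
[[ 0.001 -0.991 -0.13 ]
 [-0.001 -0.13   0.991]
 [-1.    -0.001 -0.001]] [488.00866186 142.9111871  242.44324202]
[486.45628033 144.26057557 155.        ] [8.74 0.14 0.16]
```

View pics/side1.png

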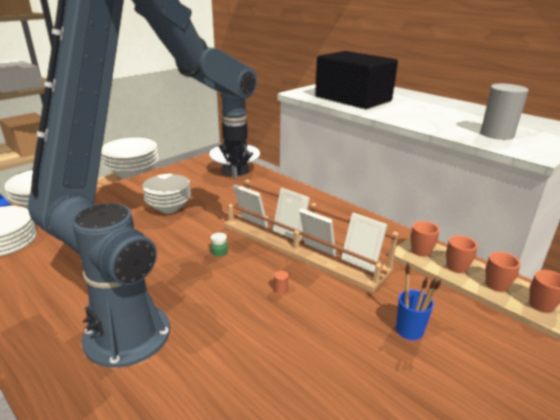

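View pics/top1.png

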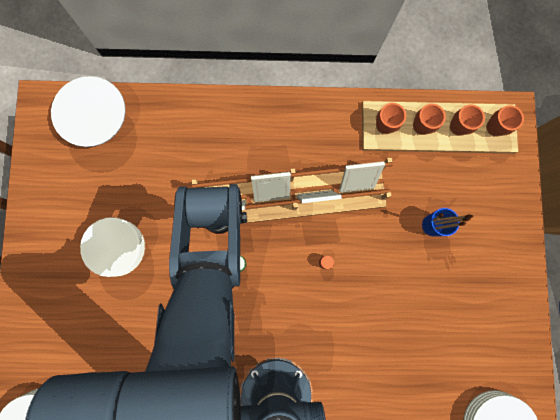

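```bash
python3 -m pendant '[[[2,0,0,0],[2.5,0,0,0],[2.5,0,0,0],[1.5,0,0,0],[0.7,0,0.1,0],[0,-0.6,0.1,0],[0,-0.6,0,0],[0,-0.6,0,0],[0,-0.4,0,0],[0,-0.2,0,0]]]'; python3 -m pendant '[[[0,-0.3,0,0],[0,-0.3,0,0],[0,-0.3,0,0],[0,-0.3,0,0],[0,-0.3,0,0],[0,-0.3,0,0],[0,-0.3,0,0],[0,-0.3,0,0],[0,-0.3,0,0],[0,-0.3,0,0]]]'
python3 - <<'E'
from h import *
import cv2
R,p=toolR();print(p,'trav from A',(p-A)@N,(p-A)@Y)
im=bot.read_camera("side");cv2.imwrite("pics/side2.png",cv2.resize(im[120:290,180:410,::-1],None,fx=3.4,fy=3.4))
E
```

```text
time_s: 3.9
position: [511.6, 150.3, 150.9]
orientation: [-1.632, 1.569, 0.074]
wrist_force: [0.0, 0.3, -0.7]
opening: 0.1
time_s: 4.9
position: [540.5, 154.3, 150.3]
orientation: [-1.772, 1.571, -0.066]
wrist_force: [-0.4, -0.6, -0.3]
opening: 0.4
[540.51725746 154.34276041 150.30677764] trav from A 4.926600372313647 2.7033813823210773
```

View pics/side2.png

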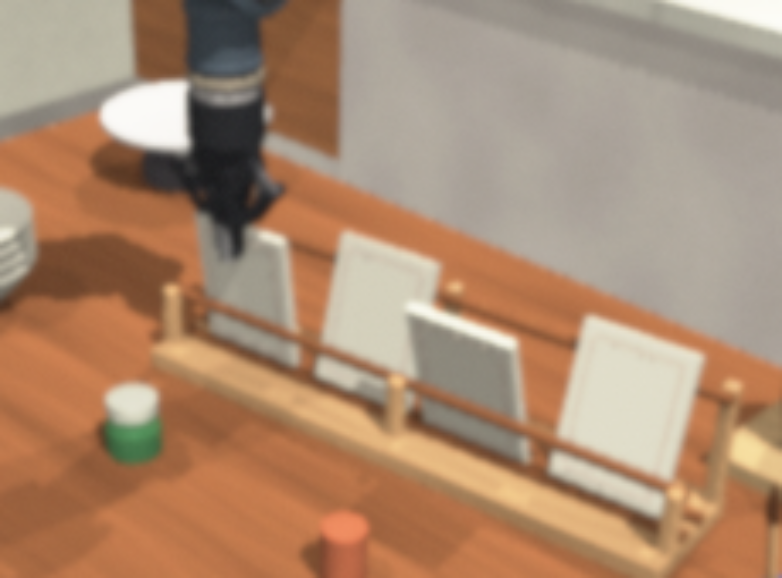

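The fingertip (crop px 235,255) is in contact near the tile's middle and the tile is coming upright. I'll keep pushing.

```bash
python3 -m pendant '[[[0,-0.3,0,0],[0,-0.3,0,0],[0,-0.3,0,0],[0,-0.3,0,0],[0,-0.3,0,0],[0,-0.3,0,0],[0,-0.3,0,0],[0,-0.3,0,0],[0,-0.3,0,0],[0,-0.3,0,0]]]'
python3 - <<'E'
from h import *
import cv2
R,p=toolR();print(p,'trav from A',(p-A)@N,(p-A)@Y)
im=bot.read_camera("side");cv2.imwrite("pics/side3.png",cv2.resize(im[120:290,180:410,::-1],None,fx=3.4,fy=3.4))
E
```

```text
time_s: 5.95
position: [570.2, 158.4, 150.3]
orientation: [-0.323, 1.571, 1.383]
wrist_force: [0.0, -0.6, 0.3]
opening: 0.2
[570.17582352 158.38904019 150.32035136] trav from A 34.85990595499489 2.715103113052907
```

View pics/side3.png

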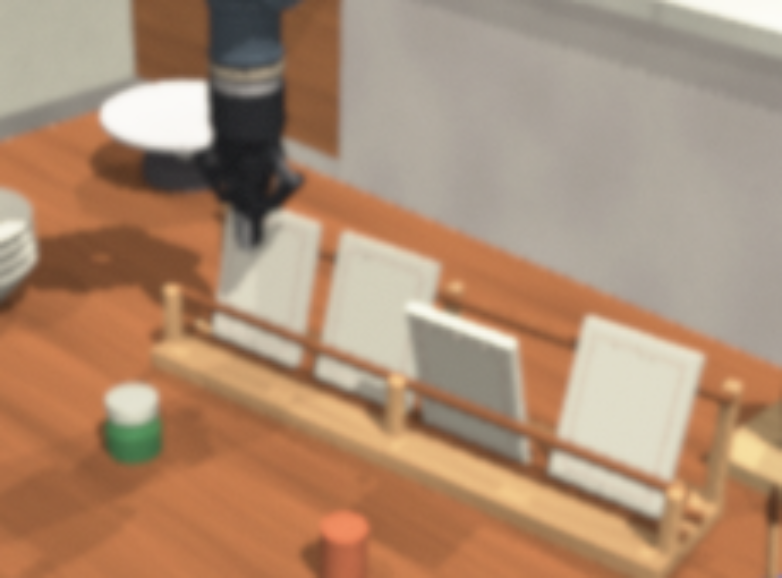

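The first tile now leans back much like its neighbour. I'll nudge it a little more, then retract and look.

```bash
python3 -m pendant '[[[0,-0.2,0,0],[0,-0.2,0,0],[0,-0.2,0,0],[0,-0.2,0,0],[0,0,0,0]]]'; python3 -m pendant '[[[0,0.5,0,0],[0,1.5,0,0],[0,2,0,0],[0,2,0,0],[0,2,0,0],[0,2,0,0],[0,1,0,0],[0,0,0,0]]]'
python3 - <<'E'
from h import *
import cv2
R,p=toolR();print(p,'A',(p-A)@N,(p-A)@Y,'C',(p-C)@N,(p-C)@Y)
T=C-50*N;T[2]=150;print(T,to(T))
for n in("side","top"):
    im=bot.read_camera(n);cv2.imwrite(f"pics/{n}4.png",cv2.resize(im[120:290,180:410,::-1],None,fx=3.4,fy=3.4))
E
```

```text
time_s: 6.5
position: [578.3, 159.4, 150.4]
orientation: [-1.596, 1.57, 0.11]
wrist_force: [0.3, 0.3, 0.2]
opening: -0.2
time_s: 7.3
position: [467.1, 144.5, 150.4]
orientation: [1.498, 1.569, -3.079]
wrist_force: [-0.1, -0.9, -0.7]
opening: 0.0
[467.11855711 144.53841809 150.36279905] A -69.1238047905659 2.881809519054611 C -68.67196801068413 273.288532518917
[ 522.45628033 -123.73942443  150.        ] [  0.03  -1.86 -27.33]
```

View pics/side4.png

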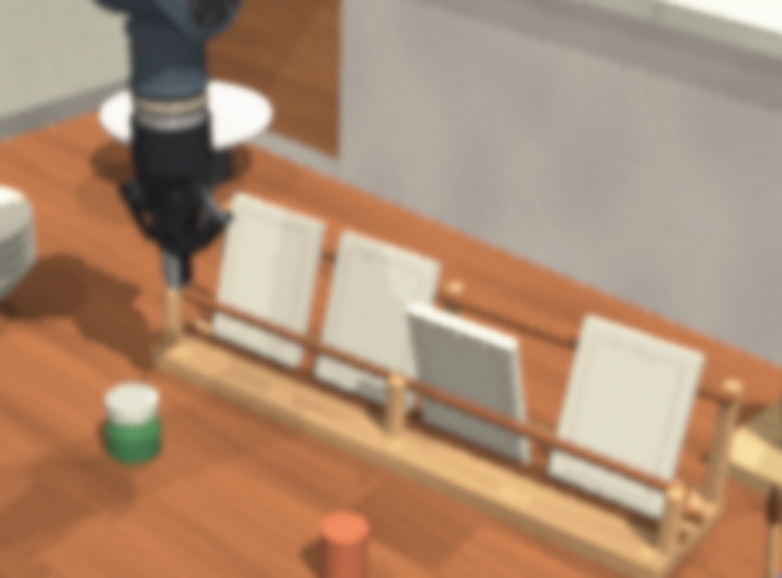

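View pics/top4.png

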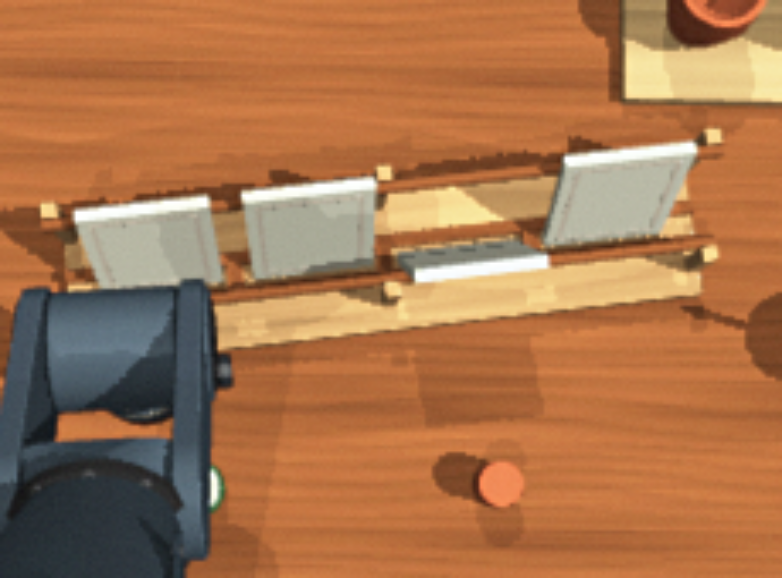

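Tile 1 (crop top edge ~145,205) now rests on the back rail in line with its neighbour. Next is tile 3.

```bash
python3 -m pendant '[[[0,0,-1.5,0],[0,0,-3,0],[0,0,-3.5,0],[0,0,-3.5,0],[0,0,-3.5,0],[0,0,-3.5,0],[0,0,-3.5,0],[0,0,-3,0],[0,0,-2,0],[0,0,0,0]]]'
python3 - <<'E'
from h import *
R,p=toolR();print(p,'C',(p-C)@N,(p-C)@Y);print(np.round(R,3))
E
```

```text
time_s: 8.4
position: [507.8, -126.6, 150.5]
orientation: [-2.248, 1.566, -0.546]
wrist_force: [0.1, -0.2, 0.8]
opening: -0.2
[ 507.7751877  -126.60713445  150.48772122] C -64.93365305639888 -0.862698142164635
[[ 0.004 -0.991 -0.131]
 [-0.002 -0.131  0.991]
 [-1.    -0.003 -0.003]]
```

```bash
python3 -m pendant '[[[0,-1,0,0],[0,-1,0,0],[0,-0.6,0,0],[0,-0.4,0,0],[0,-0.3,0,0],[0,-0.3,0,0],[0,-0.3,0,0],[0,-0.3,0,0],[0,-0.3,0,0],[0,-0.3,0,0]]]'; python3 -m pendant '[[[0,-0.3,0,0],[0,-0.3,0,0],[0,-0.3,0,0],[0,-0.3,0,0],[0,-0.3,0,0],[0,-0.3,0,0],[0,-0.3,0,0],[0,-0.3,0,0],[0,-0.3,0,0],[0,-0.3,0,0]]]'
python3 - <<'E'
from h import *
import cv2
R,p=toolR();print(p,'C',(p-C)@N,(p-C)@Y)
im=bot.read_camera("side");cv2.imwrite("pics/side5.png",cv2.resize(im[120:290,180:410,::-1],None,fx=3.4,fy=3.4))
E
```

```text
time_s: 9.4
position: [553.0, -116.5, 150.3]
orientation: [1.364, 1.571, 3.07]
wrist_force: [0.4, 0.0, -0.6]
opening: 0.1
time_s: 10.4
position: [582.8, -112.4, 150.3]
orientation: [-1.631, 1.571, 0.075]
wrist_force: [-0.5, 0.3, 0.1]
opening: -0.2
[ 582.84220569 -112.38718344  150.29748699] C 11.365018557585023 3.1093172966580935
```

View pics/side5.png

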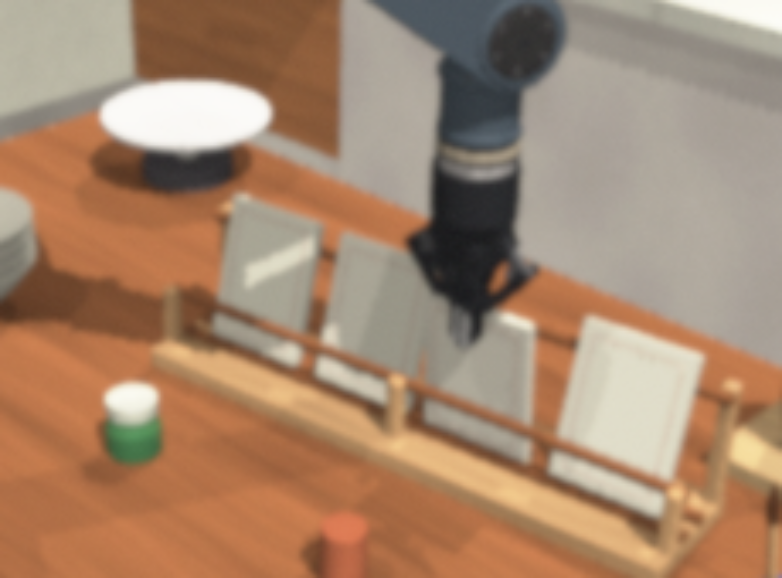

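The tip (crop px 465,340) is near the centre of tile 3, which is about upright. I'll push on to +43 mm as before.

```bash
python3 -m pendant '[[[0,-0.3,0,0],[0,-0.3,0,0],[0,-0.3,0,0],[0,-0.3,0,0],[0,-0.3,0,0],[0,-0.3,0,0],[0,-0.3,0,0],[0,-0.3,0,0],[0,-0.3,0,0],[0,-0.3,0,0]]]';python3 -m pendant '[[[0,-0.1,0,0],[0,0,0,0],[0,0,0,0],[0,0.5,0,0],[0,1.5,0,0],[0,2,0,0],[0,2,0,0],[0,2,0,0],[0,2,0,0],[0,1,0,0]]]'
python3 -m pendant '[[[-2,1,0,0],[-2,2,0,0],[-2,3,0,0],[-2,3,0,0],[0,3,0,0],[0,2,0,0],[0,0,0,0],[0,0,0,0]]]'
python3 - <<'E'
from h import *
import cv2
R,p=toolR();print(p)
for n in("side","top"):
    im=bot.read_camera(n);cv2.imwrite(f"pics/{n}6f.png",im[:,:,::-1]);cv2.imwrite(f"pics/{n}6.png",cv2.resize(im[120:290,180:410,::-1],None,fx=3.4,fy=3.4))
E
```

```text
time_s: 11.45
position: [612.5, -108.4, 150.3]
orientation: [2.578, 1.571, -1.999]
wrist_force: [0.1, 0.3, 0.1]
opening: 0.1
time_s: 12.45
position: [502.0, -122.8, 150.3]
orientation: [1.053, 1.569, 2.759]
wrist_force: [0.2, -0.2, 0.4]
opening: 0.4
time_s: 13.25
position: [366.2, -142.4, 230.7]
orientation: [-2.208, 1.569, -0.503]
wrist_force: [-0.7, 0.3, 1.2]
opening: -0.0
[ 366.17435794 -142.4481111   230.71914289]
```

View pics/side6.png

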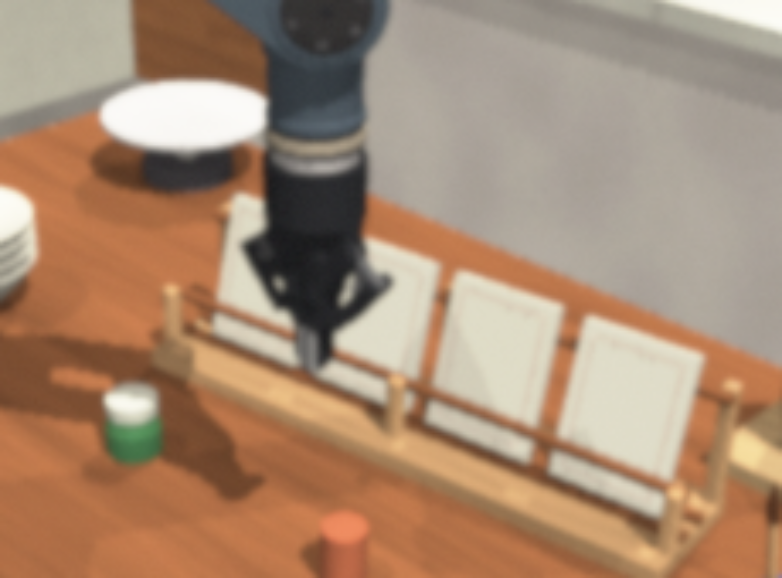

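View pics/top6.png

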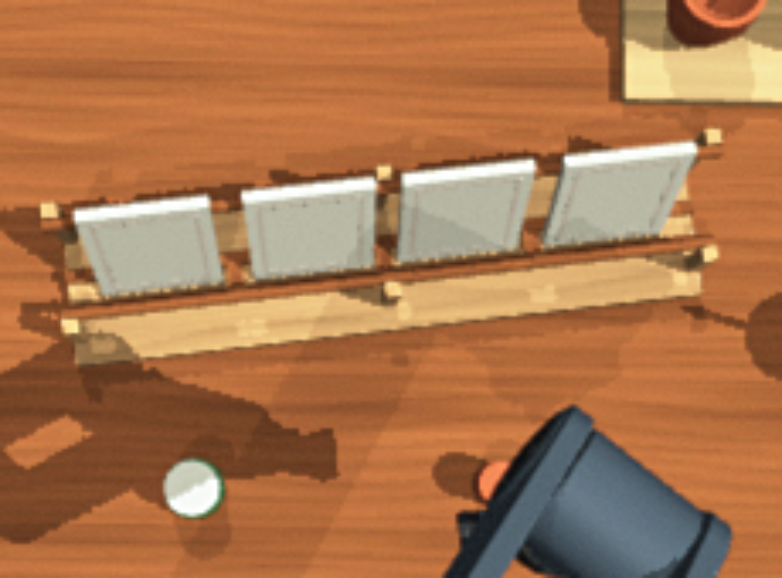

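View pics/side6f.png

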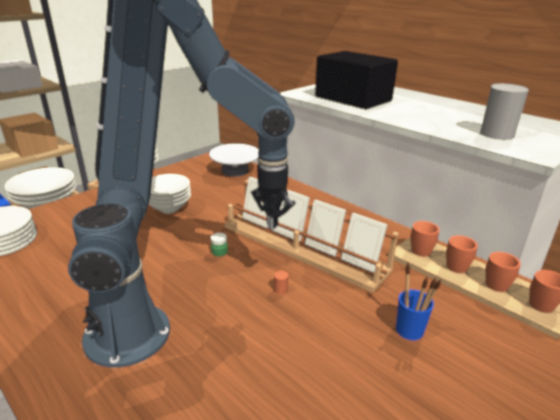

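All four tiles lean back: in the top crop their top edges line up at about (145,205), (310,187), (468,170) and (630,153). The jar, prop, pot and bowls have not moved, and the gripper is clear at z = 231 mm.

```bash
python3 -c "
from station import bot
print(bot.get_state()['wrist_force'],bot.get_state()['time_s']);print(bot.sign_off())"
```

```text
[-0.24613503 -0.1002605   0.68122859] 13.35
the job is handed in; nothing more can be done
None
```

All four tiles now lean back against the tall back rail, and I handed the job in at 13.35 s. The first and third tiles from the left had fallen forward. I pushed each one over past upright with the closed fingertips, then backed the gripper away.

- **Tiles:** in the last side and top pictures, all four top edges line up along the back rail. The two that already leaned back look unchanged.
- **Surroundings:** the jar, kiln prop, bowls and brush pot look unmoved. In the last top picture the arm partly hid the prop, but it was clear in the side view.
- **Forces:** the wrist force was about 1 N or less in every reading, and the gripper was clear of everything at the end.
- **One disagreement:** my fit of the rack from the pictures was about 5 mm off along its depth compared with the dimensions given. It did not affect the pushes, because I measured each tile's top edge directly and watched the tiles tip over in the pictures.

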